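# Put a departed guest's wallet and key away and shut the key drawer

### The arm

A 6-joint arm with a two-finger parallel gripper is mounted at the origin on the work surface. World frame = base frame: x ahead of the robot, y to its left, z up, the work surface at z = 0. Lengths are in mm, angles in rad, forces in N, time in s.
With the tool pointing down it reaches from about 275 to 750 mm from the base axis. Payload 10.2 kg.
Tool frame: the origin (TCP) lies at the very end of the fingers, on their centre line; the grasp point (between the pads) lies 19 mm behind it (ctrl.tcp_to_grasp is the distance from the TCP to the grasp point, in mm); z points along the fingers, x is the direction in which the jaws open and shut, and the axes are right-handed (so a half turn about z gives the same grasp; the last joint's range is limited). The gripper opens to 85 mm and grips with 20 to 120 N. Pads are 22 mm wide; open, the fingers measure 114 mm over their backs; the gripper's body (76 mm by 85 mm) begins 54 mm behind the grasp point. The pads swing forward as they close: fully open they stand 13 mm farther back than shut.
Start: joints at [1.003, 0.313, 1.498, -0, 1.331, -0.223], TCP at [177.467, 494.102, 231.294] pointing down, gripper open.
Joint ranges: [-2.94, 2.94], [-0.97, 2.17], [0.19, 2.56], [-1.23, 4.37], [0.02, 3.11], [-2.88, 2.88]. Speed limits (rad/s): [2.39, 2.39, 3.01, 3.14, 3.14, 3.14].

### API

Orientations are given as a unit quaternion [w, x, y, z].
In Python, from rig import monitor, vision, order, ctrl gives the robot as it stands. The module is installed in compiled form; this text tells all that it offers.
- The arm moves only by the shell command python3 -m pendant 'ROWS' [FORCE]. ROWS is JSON, a list that holds one entry, the list of rows, each a list of 5 numbers: the closure, from -1 (fully open) to 1 (shut), then the shift along the world's x, y, z in m, then the turn about the world's z in degrees. In form: [[[fingers, dx, dy, dz, spin], ...]]. A call has 1 to 20 rows; each row is the pose to reach, as a shift and turn from the pose commanded when the call began; what a row does not reach only later rows make up. A row lasts 1/10 s, in which the tool goes at most 50 mm and 8.59 degrees, less where a joint would pass 70% of its speed; a pose out of reach is approached as far as the arm can. A call with a gripper value outside its range is refused whole. The fingers move at their own pace and stop on an object; FORCE is the grip in N (left out, the last holds). Time passes only in rows, so rows that repeat a pose let the fingers close. It gives the time, the measured TCP pose, the force and the opening at its end, in the units of the state.
- monitor.sense(): the state, without advancing time (a new reading comes with each control period).
- vision.capture(name): name is "scene" or "top" or "wrist"; returns (picture, depth): 420x560x3 uint8, red, green, blue; 420x560 float32, mm along the optical axis (not along the pixel's ray), 0 where there is no reading.
- vision.camera_info(name): a dict with "fov_y" (degrees; the focal length in pixels is half the picture's height over the tangent of half this angle, whatever the lens; pixels are square), "cx", "cy" (the principal point, pixels), "R" (3x3) and "t" (3): a world point X has camera coordinates R X + t; the wrist camera has in their place "hand_eye" (4x4, takes a point from camera to tool coordinates, whose origin is the TCP and whose axes are the tool frame's). Camera axes: x right, y down, z forward; pixel columns grow to the right and rows downward; lengths in mm; the calibration is good to about 2 mm. A picture is of the moment at which its call begins: read the wrist's pose just before it. camera_info takes no time and is no camera call.
- order.finish_job(): hands the job in, once; it reports no verdict.
The state is a dict: "time_s": time; "joints": joint angles; "dq": joint speeds; "tau": joint torques, N m; "eef_pos": TCP position; "ee_rot": TCP orientation; "force": force on the tool from outside, world axes, zero at the start; "wrist_torque": the same for the moment, N m; "grip_width": opening from 0.0 (shut) to 1.0 (fully open).
Only numpy, scipy, OpenCV 4.12 (cv2) and the standard library are available. Lean on these libraries where they do the work, as an engineer would, in place of code of your own. Each camera call takes 0.05 s, during which the arm holds its last target.

### The job

First file the green guest wallet from the brass stand upright between the blue and the red wallets in the open key drawer, pushing it down between them until it stands on the drawer floor. Then take the room key from the silver tray and lay it (do not drop it) flat in the empty right-hand compartment of the drawer. Finally push the drawer fully home, past its catch, until the front is flush, and let go; leave the ashtray, pencil box, bell and paperweight where they are.

Things in the scene. Friction and masses are not known exactly. Their poses are not given: they have to be found in the camera images.
- drawer (a joint): Drawer of a low mahogany key cabinet (250 deep x 230 wide x 104 mm high, at the back of the counter, front towards the robot). m: 0 = fully home, front flush; starts 0.18 to 0.20 open, towards the robot. Slides with about 1 N friction; from 13 to 6 mm a sprung catch resists with about 5 N (a short knock of 10 to 15 N as it is met), and nearer than that it draws the drawer home. 
- drawer_front (a point): Centre of the outer face of the drawer's front panel, on its flat brass plate (no handle sticks out). Panel 204 wide, 84 high (6 to 90 mm above the counter), 14 thick. x points level into the cabinet (closing direction), y to the drawer's left as seen from the robot, z up. Shut, this face is flush with the front of the cabinet.
- file_slot (a point): Point on the drawer floor (14 mm above the counter) in the middle of the filing place between the blue and red wallets, in the left compartment (82 mm wide), 90 mm behind the outer front face. Axes as drawer_front. Drawer walls: 32 mm high above the floor, 6 thick. The filed wallet's centre comes 35 mm above this point, its length along x; pushing it down takes 5 to 15 N.
- wallet_left (a joint): Blue wallet filed on the left (+y) of the slot, 120 long in x, 16 thick, 40 high, on a carrier that slides along y against a soft spring (2 to 4 N). m: 0 = against its stop, 2.5 mm from the slot's middle; grows as it is pushed aside, to 0.016. Blue and red leave a 5 mm gap; their heads flare open to a mouth about 22 mm wide.
- wallet_right (a joint): Red wallet filed on the right (-y) of the slot; the mirror image of the blue one.
- key_bay (a point): Point on the drawer floor (14 mm above the counter) in the empty right-hand compartment, 80 mm behind the outer front face, midway between its side walls. Axes as drawer_front. The compartment is 100 mm wide in y and runs from 66 mm before this point (front panel) to 139 mm behind it, but it is open from above only up to the cabinet's front, 100 to 120 mm behind it at the start.
- wallet_center (a point): Centre of the green guest wallet, a stiff rigid block 120 long (x) x 14 thick (y) x 70 high (z), 0.16 kg; it stands on its long edge. Starts upright in the stand; brass bands, cream page edge on top.
- stand: Brass wallet stand, fixed; base 130 x 60 x 8 mm, origin under its centre, with two lips along x, 110 long, up to 34 mm high, 20 mm apart; the wallet stands between them on the base, so its upper 44 mm are free. Stand left or right of the drawer.
- key_fob (a point): Centre of the bronze fob of the heavy brass room key (key and fob are one rigid piece, 0.22 kg): fob 56 long (x) x 26 wide (y) x 16 mm thick (z), lying flat. The key's shank (10 mm thick) points along the fob's +x, to 82 mm from this point. Balances within the front half of the fob.
- key_tip (a point): Middle of the key's bit end, 80 mm along +x from key_fob.
- tray: Silver card tray, fixed, 160 x 110 mm, floor 4 mm thick, rim 10 mm high; origin under its centre. The key lies on it, left or right of the drawer, on the other side from the stand.
- ashtray: Octagonal crystal ashtray, 110 mm across, 32 high; bystander.
- pencil_box: Lacquered red pencil box, 204 x 64 x 36 mm, long along its x; bystander.
- bell: Brass call bell, 84 mm across, 58 high; bystander.
- paperweight: Green glass domed paperweight, 74 mm across, 42 high; bystander.

How it is judged (in metres and radians):
On the way, in this order (a step that is already met when the one before it is completed fails the run):
1. the green wallet stands on the drawer floor between its neighbours, released (x of wallet_center in the frame of file_slot between -0.03 and 0.03 m and y of wallet_center in the frame of file_slot between -0.009 and 0.009 m and z of wallet_center in the frame of file_slot between 0.03 and 0.041 m and angle between wallet_center's own z axis and vertical below 0.12 rad and angle between the x axis of wallet_center and the x axis of file_slot, either way round below 0.12 rad and contact force between the fingers and wallet below 0.05 N), for 0.2 s.
2. the key lies flat in the right-hand compartment, released, the wallet still filed (x of key_fob in the frame of key_bay between -0.066 and 0.136 m and y of key_fob in the frame of key_bay between -0.05 and 0.05 m and z of each of key_fob, key_tip in the frame of key_bay below 0.022 m and x of key_tip in the frame of key_bay between -0.066 and 0.136 m and y of key_tip in the frame of key_bay between -0.05 and 0.05 m and contact force between the fingers and key below 0.05 N and x of wallet_center in the frame of file_slot between -0.03 and 0.03 m and y of wallet_center in the frame of file_slot between -0.009 and 0.009 m and z of wallet_center in the frame of file_slot between 0.03 and 0.041 m and angle between wallet_center's own z axis and vertical below 0.12 rad and angle between the x axis of wallet_center and the x axis of file_slot, either way round below 0.12 rad), for 0.2 s.
3. the drawer is home at its catch (value of joint drawer below 0.003 m), for 0.2 s.
At the end, for the whole second after the job is handed in: Drawer within 3 mm of shut; green wallet upright between blue and red ones (30 mm along the slot, 9 mm across, 0.12 rad, foot within 6 mm of the floor); key flat in the right-hand compartment (fob and bit inside, centres under 22 mm above its floor); both released and at rest (all of step 2 and value of joint drawer below 0.003 m and contact force between the fingers and wallet below 0.05 N and linear speed of each of key, wallet below 0.02 m/s); the robot touches nothing.
It fails at once if the ashtray is moved more than 30 mm (distance of ashtray from where it was at the start of the episode above 0.03 m).
It fails at once if the pencil box is moved more than 30 mm (distance of pencil_box from where it was at the start of the episode above 0.03 m).
It fails at once if the bell is moved more than 30 mm (distance of bell from where it was at the start of the episode above 0.03 m).
It fails at once if the paperweight is moved more than 30 mm (distance of paperweight from where it was at the start of the episode above 0.03 m).
It fails at once if the key is let go over the drawer more than 40 mm above its lying height (horizontal distance between key_fob and key_bay below 0.1 m and z of key_fob in the frame of key_bay above 0.048 m and contact force between the fingers and key below 0.05 N).
It also fails if it takes over 69 s, if anything falls off the work surface, if the arm or the gripper's body presses on something with over 40 N, if the wrist force passes 120 N, or if a joint passes its speed limit or range.

## Working session

There is one attempt and no reset: what is moved stays moved. The work goes in short steps, Python scripts to look and compute and a shell command to move; the robot and the scene stay as the last step left them, time stands still between calls to the robot, and variables do not carry over. Pictures are saved under pics/ and viewed, and the job is handed in when it is done.

```bash
mkdir -p pics; cat > h.py <<'E'
import numpy as np, cv2
from rig import monitor, vision, order, ctrl
from scipy.spatial.transform import Rotation as Rt
def rot(q): return Rt.from_quat([q[1],q[2],q[3],q[0]]).as_matrix()
def shot(name,fn):
    s=monitor.sense(); im,d=vision.capture(name); ci=vision.camera_info(name)
    cv2.imwrite('pics/'+fn+'.png',im[:,:,::-1])
    h,w=d.shape; f=h/2/np.tan(np.radians(ci['fov_y'])/2)
    v,u=np.mgrid[:h,:w]
    P=np.stack([(u-ci['cx'])/f*d,(v-ci['cy'])/f*d,d],-1)
    if 'hand_eye' in ci:
        H=np.array(ci['hand_eye']); P=P@H[:3,:3].T+H[:3,3]
        P=P@rot(s['ee_rot']).T+np.array(s['eef_pos'])
    else:
        P=(P-np.array(ci['t']))@np.array(ci['R'])
    P[d==0]=np.nan
    np.savez('pics/'+fn+'.npz',im=im,P=P)
    return im,P
E
python3 - <<'E'
from h import *
print(monitor.sense()); print(ctrl.tcp_to_grasp)
for n in ('top','scene','wrist'): shot(n,n+'0'); print(n,vision.camera_info(n))
E
```

```text
{'time_s': 0.0, 'joints': array([ 1.00256062e+00,  3.13479732e-01,  1.49848190e+00, -3.30256458e-05,
        1.33105020e+00, -2.23349032e-01]), 'dq': array([-1.61742175e-03, -2.55527927e-04, -1.43038029e-03, -4.56715715e-04,
        1.21993512e-03,  2.09550655e-05]), 'tau': array([ 1.96475215e-03, -4.12268078e+01, -2.59742403e+01, -4.25111193e-05,
        4.04467777e-03,  2.97895315e-05]), 'eef_pos': array([177.332833  , 493.83841996, 230.70301372]), 'ee_rot': array([ 2.84355543e-04,  8.17949250e-01,  5.75289945e-01, -6.50322295e-04]), 'force': array([-0.25800431,  0.75826311, -0.34295914]), 'wrist_torque': array([ 0.00505541, -0.02167138,  0.03958252]), 'grip_width': 0.9989900498576654}
18.700000000000003
top {'fov_y': 57.864577172045244, 'cx': 278.23278754311593, 'cy': 207.29689286694787, 'R': array([[-0.02830983, -0.99956088, -0.00875184],
       [-0.98943802,  0.02926618, -0.14197143],
       [ 0.14216522,  0.00464021, -0.98983207]]), 't': array([  21.72059834,  596.74836287, 1022.10532156])}
scene {'fov_y': 46.41669850546893, 'cx': 278.9697034570533, 'cy': 203.21822618933055, 'R': array([[ 0.30587159,  0.95199355,  0.01228191],
       [ 0.75149691, -0.23349231, -0.61703625],
       [-0.5845468 ,  0.19796367, -0.78683888]]), 't': array([-157.76719378, -402.83972328, 1978.07721844])}
wrist {'fov_y': 65.88472326598804, 'cx': 279.6898715050307, 'cy': 210.9144096575077, 'hand_eye': array([[ 9.99999847e-01, -5.27319076e-04,  1.67554186e-04,
         8.30037756e-01],
       [ 4.57695773e-04,  9.58526361e-01,  2.85003519e-01,
        -7.30591347e+01],
       [-3.10892897e-04, -2.85003399e-01,  9.58526456e-01,
        -1.43953111e+02],
       [ 0.00000000e+00,  0.00000000e+00,  0.00000000e+00,
         1.00000000e+00]])}
```

View pics/top0.png

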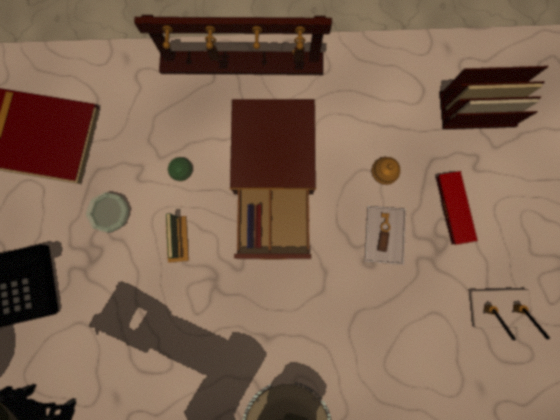

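View pics/scene0.png

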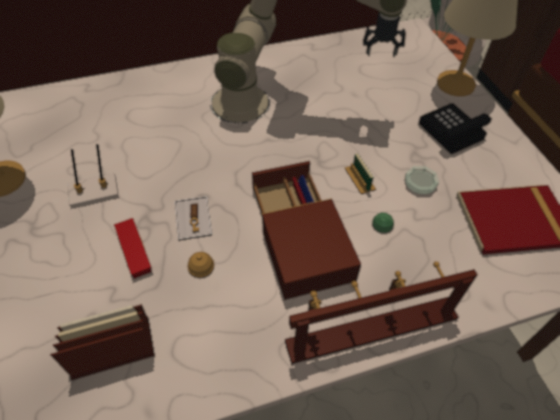

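View pics/wrist0.png

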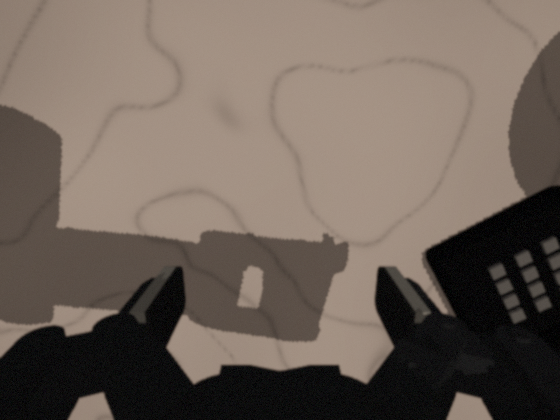

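The top view shows the cabinet at about (273,145), the open drawer at (273,222) with blue and red wallets at (250–260,225), and the stand with the green wallet at (177,237). The tray and key are at (384,234). Next I'll zoom in and get 3D coordinates.

```bash
python3 - <<'E'
from h import *
z=np.load('pics/top0.npz'); im=z['im'];P=z['P']
c=im[150:275,140:420]; cv2.imwrite('pics/z1.png',cv2.convertScaleAbs(cv2.resize(c[:,:,::-1],None,fx=2.85,fy=2.85,interpolation=cv2.INTER_CUBIC),alpha=1.5))
for u,v in [(232,190),(314,190),(232,100),(314,100),(238,255),(309,255),(177,237),(172,237),(185,237),(384,220),(383,240),(384,244),(290,220),(245,240),(251,225),(260,225),(402,234),(368,234)]:
    print((u,v),P[v,u].round(0))
E
```

```text
(232, 190) [645. 130.  71.]
(314, 190) [638. -95.  72.]
(232, 100) [890. 123. 105.]
(314, 100) [ 883. -102.  105.]
(238, 255) [467. 114.  91.]
(309, 255) [461. -73.  90.]
(177, 237) [523. 291.  32.]
(172, 237) [520. 291.  79.]
(185, 237) [524. 274.   8.]
(384, 220) [ 557. -299.    5.]
(383, 240) [ 498. -288.   23.]
(384, 244) [ 487. -289.   27.]
(290, 220) [563. -28.  17.]
(245, 240) [510. 102.  16.]
(251, 225) [549.  81.  48.]
(260, 225) [548.  56.  55.]
(402, 234) [ 515. -347.    6.]
(368, 234) [ 517. -250.    7.]
```

View pics/z1.png

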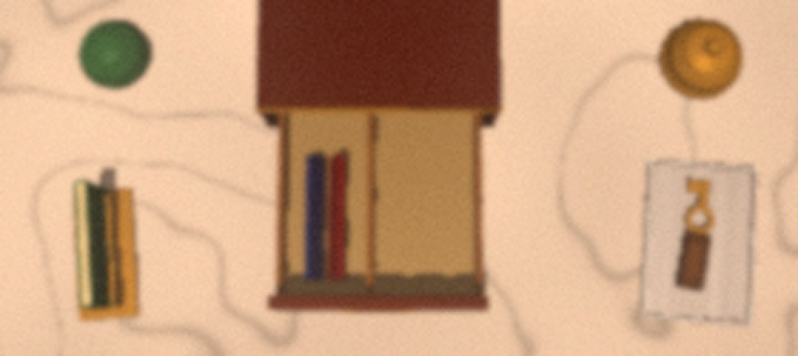

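```bash
python3 -m pendant '[[[-1,0.31,-0.2,0,18],[-1,0.31,-0.2,0,18],[-1,0.31,-0.2,0,18],[-1,0.31,-0.2,0,18],[-1,0.31,-0.2,0,18],[-1,0.31,-0.2,0,18],[-1,0.31,-0.2,0,18],[-1,0.31,-0.2,0,18],[-1,0.31,-0.2,0,18],[-1,0.31,-0.2,0,18],[-1,0.31,-0.2,0,18]]]' 40; python3 - <<'E'
from h import *
shot('wrist','w1'); s=monitor.sense(); print(s['eef_pos'],s['joints'],np.degrees(np.arctan2(*rot(s['ee_rot'])[:2,0][::-1])))
E
```

```text
time_s: 1.25
eef_pos: [486.7, 294.7, 231.3]
ee_rot: [-0.0, 0.718, 0.697, -0.0]
force: [0.5, 0.1, 0.4]
grip_width: 1.001
[486.64614976 294.81293825 231.39077983] [ 3.38781824e-01  4.10427479e-01  1.36001550e+00  9.84231957e-05
  1.37126127e+00 -1.20274089e+00] 88.32162746892186
```

View pics/w1.png

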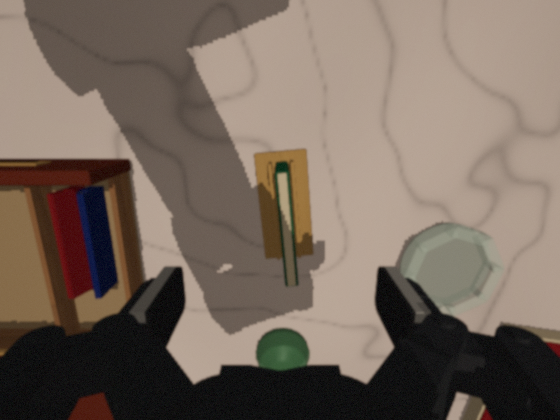

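The wallet's top edge runs from (282,165) to (291,285). The drawer is at the left edge, with red at (70,240) and blue at (98,240).

```bash
cat > fit.py <<'E'
from h import *
def rect(mask,P,im=None):
    pts=P[mask]; r=cv2.minAreaRect(pts[:,:2].astype(np.float32)); return r
def comp(mask,seed):
    n,l=cv2.connectedComponents(mask.astype(np.uint8)); return l==l[seed[1],seed[0]]
E
python3 - <<'E'
from fit import *
z=np.load('pics/w1.npz'); im=z['im'];P=z['P']
Z=P[...,2]
m=comp((Z>66)&(Z<90),(285,220)); pts=P[m]
print(m.sum(),rect(m,P),np.median(pts[:,2]),pts[:,:2].min(0),pts[:,:2].max(0))
for u,v in [(282,165),(287,220),(291,280),(265,220),(304,180),(283,350)]: print(u,v,P[v,u].round(1))
# drawer stuff
for u,v in [(20,175),(120,170),(130,170),(70,240),(98,240),(62,200),(100,200),(125,250),(40,230),(15,250)]: print(u,v,P[v,u].round(1),im[v,u])
E
```

```text
1693 ((522.7236328125, 301.3568420410156), (120.06685638427734, 14.232338905334473), 3.419450521469116) 79.73999027478087 [462.80383222 290.95659806] [582.37126889 311.35854661]
282 165 [463.3 298.8  45.4]
287 220 [511.1 302.   79.7]
291 280 [574.9 304.5  80.4]
265 220 [533.4 276.9   9.3]
304 180 [486.6 323.6   9.4]
283 350 [696.6 293.6  35.7]
20 175 [458.3  66.7  91.2] [78 27 16]
120 170 [465.1 127.4  34.1] [37 13  9]
130 170 [4.705e+02 1.222e+02 4.000e-01] [81 68 59]
70 240 [536.7  68.1  49.1] [74  7 11]
98 240 [540.1  94.3  42.7] [11 14 36]
62 200 [492.3  69.1  48.8] [75 11 14]
100 200 [499.1  95.2  25.6] [ 7 16 37]
125 250 [552.2 122.8  44.2] [72 47 27]
40 230 [525.5  35.9  45.8] [73 48 32]
15 250 [560.4 -24.9  14.8] [136 108  77]
```

The wallet's centre is about (523,301), with yaw +3.4° and its top at z≈80. Before grasping it I'll view the drawer from above.

```bash
python3 -m pendant '[[[-1,0.02,-0.235,0,0],[-1,0.02,-0.235,0,0],[-1,0.02,-0.235,0,0],[-1,0.02,-0.235,0,0],[-1,0.02,-0.235,0,0],[-1,0.02,-0.235,0,0],[-1,0.02,-0.235,0,0],[-1,0.02,-0.235,0,0]]]'; python3 - <<'E'
from h import *
shot('wrist','w2'); s=monitor.sense(); print(s['eef_pos'])
E
```

```text
time_s: 2.1
eef_pos: [507.2, 60.4, 231.4]
ee_rot: [-0.0, 0.717, 0.697, 0.0]
force: [-0.6, 1.1, 0.4]
grip_width: 1.005
[507.22894499  60.50806559 231.36328319]
```

View pics/w2.png

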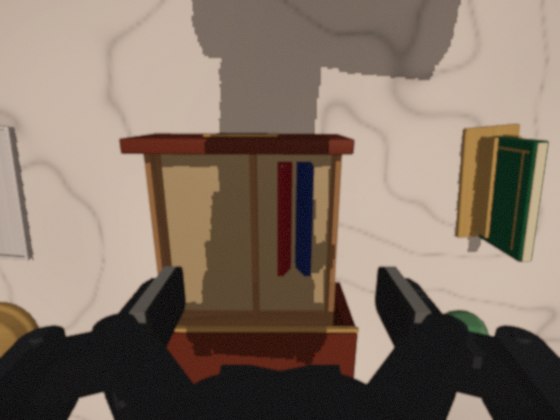

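The front panel is at rows 135–152, the divider is near column 253, and red is at (285,220) with blue at (304,220).

```bash
python3 - <<'E'
from fit import *
z=np.load('pics/w2.npz'); im=z['im'].astype(int);P=z['P'];Z=P[...,2]
v,u=np.mgrid[:420,:560]
# front panel top
m=(Z>86)&(Z<95)&(v<165)&(v>120)&(u>110)&(u<370); print('panel',m.sum(),rect(m,P),np.median(Z[m]))
reg=(v>155)&(v<285)&(u>262)&(u<330)
r=reg&(im[...,0]>im[...,2]+30)&(im[...,1]<35)&(Z>40); b=reg&(im[...,2]>im[...,0]+10)&(Z>40)
for n,m in(('red',r),('blue',b)):
    print(n,m.sum(),rect(m,P),np.median(Z[m]),P[m].min(0),P[m].max(0))
for vv in (180,220,260):
  for uu in range(262,340,3): print(uu,vv,P[vv,uu].round(1),im[vv,uu]) if vv==220 else 0
# cabinet front edge top
for p in [(180,325),(300,325),(180,300),(255,220),(225,220),(158,220),(334,220)]: print(p,P[p[1],p[0]].round(1))
E
```

```text
panel 3795 ((459.24615478515625, 25.276512145996094), (203.95462036132812, 13.930887222290039), 88.05025482177734) 91.08246467925
red 1297 ((543.197265625, 65.11691284179688), (12.881608963012695, 119.85884857177734), 88.26263427734375) 54.41637076622618 [483.10123206  56.91111334  40.04719176] [602.97028532  72.85524254  58.11403778]
blue 1436 ((543.45751953125, 86.49275207519531), (13.520187377929688, 118.66099548339844), 88.35330963134766) 53.74351173225429 [484.11807754  78.43787051  40.02504085] [602.87476456  94.48508101  58.0473073 ]
262 220 [552.2  39.5  15.1] [92 71 50]
265 220 [552.1  43.1  15.6] [95 76 54]
268 220 [552.5  46.5  14.6] [93 75 52]
271 220 [552.6  50.   14.6] [90 73 49]
274 220 [552.9  53.5  14.2] [93 74 52]
277 220 [539.4  57.8  55.5] [80 47 35]
280 220 [539.4  60.9  55.9] [70 14 15]
283 220 [539.2  64.   56.6] [65  4  8]
286 220 [541.6  67.2  49.7] [65 15 15]
289 220 [544.6  70.6  40.8] [66 10 13]
292 220 [552.6  74.6  16.9] [85 62 42]
295 220 [551.7  77.9  20. ] [62 49 45]
298 220 [545.2  80.4  39.8] [10 17 44]
301 220 [542.9  83.2  47.1] [13 18 45]
304 220 [540.8  85.9  53.7] [ 9 17 43]
307 220 [540.2  88.9  56. ] [14 19 47]
310 220 [540.7  92.1  54.8] [14 18 47]
313 220 [554.3  99.3  13.9] [104  85  64]
316 220 [554.3 102.8  14.4] [160 130  93]
319 220 [553.9 106.1  15.9] [162 132  94]
322 220 [554.1 109.6  15.6] [161 132  92]
325 220 [554.3 113.2  15.1] [156 126  89]
328 220 [553.6 116.4  17.5] [91 69 47]
331 220 [547.3 116.8  36.7] [81 53 32]
334 220 [543.7 118.2  47.9] [141  97  59]
337 220 [544.4 121.8  46. ] [154 114  83]
(180, 325) [669.4 -61.1  46.7]
(300, 325) [673.2  80.6  47.3]
(180, 300) [509.2  18.6 253.4]
(255, 220) [541.2  34.3  47.9]
(225, 220) [550.9  -3.7  15.1]
(158, 220) [540.4 -71.6  40.9]
(334, 220) [543.7 118.2  47.9]
```

```bash
python3 -m pendant '[[[-1,0.0152,0.2423,0,5.1],[-1,0.0152,0.2423,0,5.1],[-1,0.0152,0.2423,0,5.1],[-1,0.0152,0.2423,0,5.1],[-1,0.0152,0.2423,-0.03,5.1],[-1,0.0152,0.2423,-0.07,5.1],[-1,0.0152,0.2423,-0.11,5.1],[-1,0.0152,0.2423,-0.15,5.1],[-1,0.0152,0.2423,-0.179,5.1],[-1,0.0152,0.2423,-0.179,5.1],[-1,0.0152,0.2423,-0.179,5.1],[-1,0.0152,0.2423,-0.179,5.1],[-1,0.0152,0.2423,-0.179,5.1]]]'; python3 - <<'E'
from h import *
shot('wrist','w3'); s=monitor.sense(); print(s['eef_pos'])
E
```

```text
time_s: 3.45
eef_pos: [523.4, 301.9, 54.1]
ee_rot: [0.001, 0.686, 0.728, 0.001]
force: [0.5, 1.1, 0.3]
grip_width: 0.997
[523.25531448 301.76809224  53.81075488]
```

View pics/w3.png

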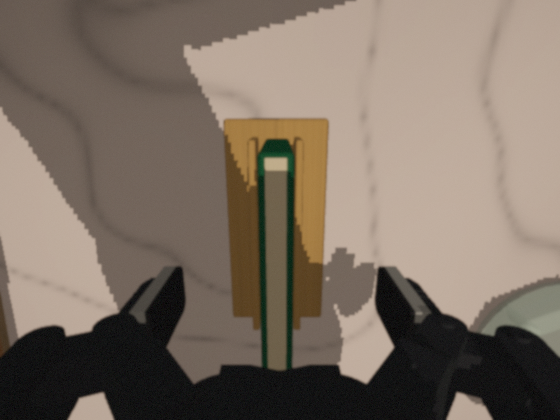

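The wallet is aligned with the tool and centred between the fingers, at column 277 against a finger midpoint of 280. Closing.

```bash
python3 -m pendant '[[[1,0,0,0,0],[1,0,0,0,0],[1,0,0,0,0],[1,0,0,0,0],[1,0,0,0,0],[1,0,0,0,0],[1,0,0,0,0],[1,0,0,0,0],[1,0,0,0,0],[1,0,0,0,0]]]' 60;  python3 -m pendant '[[[1,0,0,0.02,0],[1,0,0,0.05,0],[1,0,0,0.1,0],[1,0,0,0.1,0],[1,0,0,0.1,0],[1,0,0,0.1,0]]]'; python3 - <<'E'
from h import *
shot('wrist','w4'); s=monitor.sense(); print(s['eef_pos'],s['force'])
E
```

```text
time_s: 4.5
eef_pos: [522.7, 301.4, 52.4]
ee_rot: [0.0, 0.686, 0.727, 0.0]
force: [-0.2, -0.3, 1.7]
grip_width: 0.153
time_s: 5.1
eef_pos: [521.9, 301.1, 150.6]
ee_rot: [-0.001, 0.686, 0.727, -0.001]
force: [0.2, -0.2, -1.4]
grip_width: 0.154
[521.87950682 301.11002432 150.4346743 ] [ 0.48911929  0.17011089 -1.79465081]
```

View pics/w4.png

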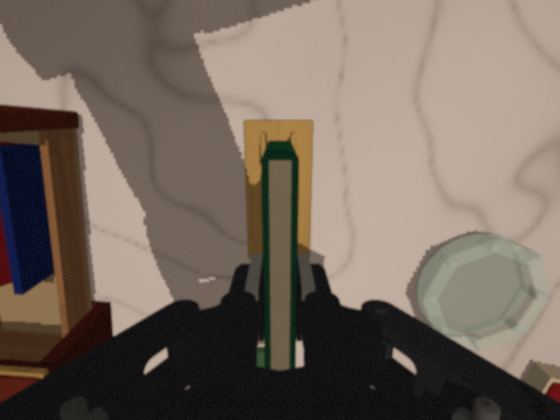

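```bash
python3 -m pendant '[[[1,0.005,-0.05,0.02,-5.25],[1,0.01,-0.1,0.02,-5.25],[1,0.015,-0.145,0.02,-5.25],[1,0.02,-0.19,0.02,-5.25],[1,0.0213,-0.2258,0.02,-5.25],[1,0.0213,-0.2258,0.01,-5.25],[1,0.0213,-0.2258,-0.015,-5.25],[1,0.0213,-0.2258,-0.035,-5.25],[1,0.0213,-0.2258,-0.035,-5.25],[1,0.0213,-0.2258,-0.035,-5.25],[1,0.0213,-0.2258,-0.035,-5.25],[1,0.0213,-0.2258,-0.035,-5.25]]]'; python3 - <<'E'
from h import *
shot('wrist','w5'); s=monitor.sense(); print(s['eef_pos'],s['force'],np.degrees(np.arctan2(*rot(s['ee_rot'])[:2,0][::-1])))
E
```

```text
time_s: 6.35
eef_pos: [544.4, 75.8, 118.2]
ee_rot: [0.001, 0.719, 0.695, 0.001]
force: [-0.2, 0.1, -1.0]
grip_width: 0.154
[544.29175322  75.7433704  118.04860159] [-1.03307208  0.74589236 -0.73643414] 88.10665913824947
```

View pics/w5.png

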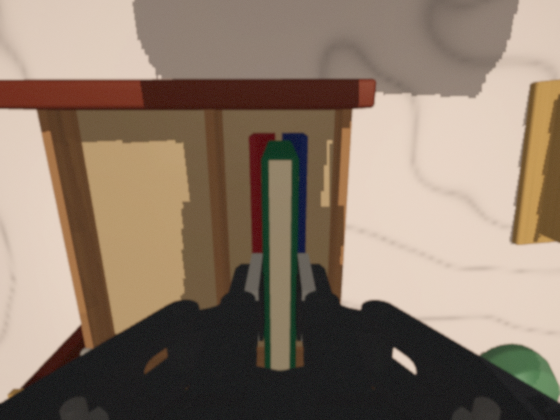

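The wallet (column 280) is lined up over the gap between red and blue (column 279). Descending.

```bash
python3 -m pendant '[[[1,0,0,-0.01,0],[1,0,0,-0.02,0],[1,0,0,-0.027,0],[1,0,0,-0.034,0],[1,0,0,-0.039,0],[1,0,0,-0.044,0],[1,0,0,-0.048,0],[1,0,0,-0.052,0],[1,0,0,-0.052,0],[1,0,0,-0.052,0]]]'; python3 -m pendant '[[[1,0,0,-0.003,0],[1,0,0,-0.006,0],[1,0,0,-0.0075,0],[1,0,0,-0.0075,0],[1,0,0,-0.0075,0],[1,0,0,-0.0075,0]]]';python3 - <<'E'
from h import *
shot('wrist','w6'); s=monitor.sense(); print(s['eef_pos'],s['force'],s['grip_width'])
E
```

```text
time_s: 7.4
eef_pos: [543.6, 75.6, 64.8]
ee_rot: [-0.0, 0.719, 0.695, -0.0]
force: [0.7, -0.5, -4.0]
grip_width: 0.153
time_s: 8.0
eef_pos: [544.5, 75.5, 58.3]
ee_rot: [0.001, 0.719, 0.695, 0.0]
force: [-0.0, -0.6, 5.8]
grip_width: 0.153
[544.46631471  75.54425711  58.31888245] [ 0.49836867 -0.89998855  5.75286616] 0.15501621885236352
```

View pics/w6.png

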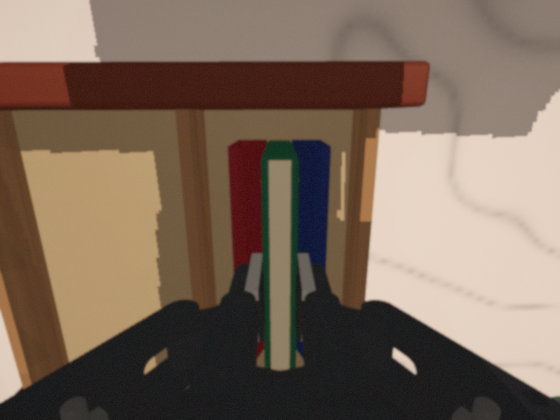

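The wallet is between red and blue. I'll push a little further to confirm it reaches the floor.

```bash
python3 -m pendant '[[[1,0,0,-0.002,0],[1,0,0,-0.002,0],[1,0,0,-0.002,0],[1,0,0,-0.002,0]]]';python3 -m pendant '[[[1,0,0,-0.001,0],[1,0,0,-0.001,0],[1,0,0,-0.001,0]]]'
```

```text
time_s: 8.45
eef_pos: [545.9, 75.5, 58.3]
ee_rot: [0.002, 0.719, 0.695, 0.002]
force: [1.6, 0.6, 18.6]
grip_width: 0.157
time_s: 8.75
eef_pos: [546.6, 75.4, 58.2]
ee_rot: [0.003, 0.719, 0.695, 0.003]
force: [0.2, -0.1, 25.5]
grip_width: 0.155
```

It's seated: z stays at 58.2 while the force rises. Next I'll take off the preload, release and retract, then look.

```bash
python3 -m pendant '[[[1,0,0,0.003,0],[1,0,0,0.003,0],[-0.4,0,0,0.003,0],[-0.4,0,0,0.003,0],[-0.4,0,0,0.003,0],[-0.4,0,0,0.003,0],[-0.4,0,0,0.02,0],[-0.4,0,0,0.05,0],[-0.4,0,0,0.1,0],[-0.4,-0.02,0,0.15,0],[-1,-0.04,-0.03,0.17,0],[-1,-0.04,-0.03,0.17,0],[-1,-0.04,-0.03,0.17,0],[-1,-0.04,-0.03,0.17,0]]]';python3 - <<'E'
from h import *
shot('wrist','w7'); s=monitor.sense(); print(s['eef_pos'],s['force'],s['grip_width'])
E
```

```text
time_s: 10.15
eef_pos: [503.9, 46.0, 223.7]
ee_rot: [-0.001, 0.719, 0.695, -0.001]
force: [-0.0, -0.3, -0.1]
grip_width: 1.0
[503.87090855  46.04085184 223.60366458] [ 0.11326886  0.01883485 -0.29666411] 0.9982627156169259
```

View pics/w7.png

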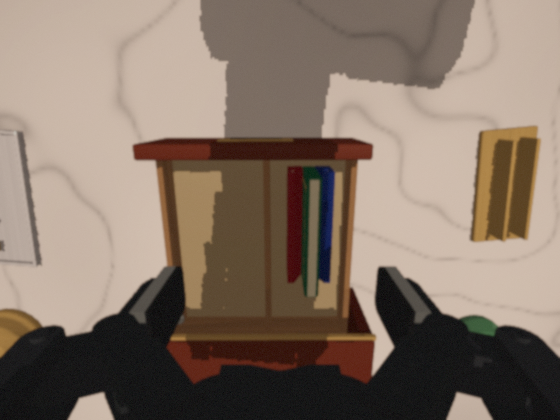

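```bash
python3 - <<'E'
from fit import *
z=np.load('pics/w7.npz'); im=z['im'].astype(int);P=z['P'];Z=P[...,2]
v,u=np.mgrid[:420,:560]
m=(Z>86)&(Z<95)&(v<170)&(v>120)&(u>110)&(u<380); r=rect(m,P);print('panel',r)
m=(Z>79)&(Z<92)&(v>164)&(v<305)&(u>280)&(u<340); m=comp(m,(313,220)); print('wal',m.sum(),rect(m,P),np.median(Z[m]))
a=np.radians(r[2]-90); 
E
```

```text
panel ((459.80712890625, 25.178062438964844), (203.46954345703125, 13.708592414855957), 88.05741882324219)
wal 1833 ((544.19482421875, 76.14100646972656), (14.171839714050293, 119.77059173583984), 88.1322021484375) 85.73041170588652
```

The wallet is filed at (544.2,76.1), aligned, with its top at 84–86 mm. Next is the key.

```bash
python3 -m pendant '[[[-1,-0.015,-0.34,0,0],[-1,-0.015,-0.34,0,0],[-1,-0.015,-0.34,0,0],[-1,-0.015,-0.34,0,0],[-1,-0.015,-0.34,0,0],[-1,-0.015,-0.34,0,0],[-1,-0.015,-0.34,0,0],[-1,-0.015,-0.34,0,0],[-1,-0.015,-0.34,0,0],[-1,-0.015,-0.34,0,0]]]';python3 - <<'E'
from h import *
shot('wrist','w8'); s=monitor.sense(); print(s['eef_pos'],s['joints'])
E
```

```text
time_s: 11.2
eef_pos: [489.3, -293.2, 224.2]
ee_rot: [-0.001, 0.718, 0.696, 0.0]
force: [0.2, 0.8, -0.0]
grip_width: 1.0
[ 489.35841025 -293.12095686  224.49073016] [-7.45062943e-01  4.18779515e-01  1.36589744e+00  1.47032812e-04
  1.35769851e+00 -2.28429919e+00]
```

View pics/w8.png

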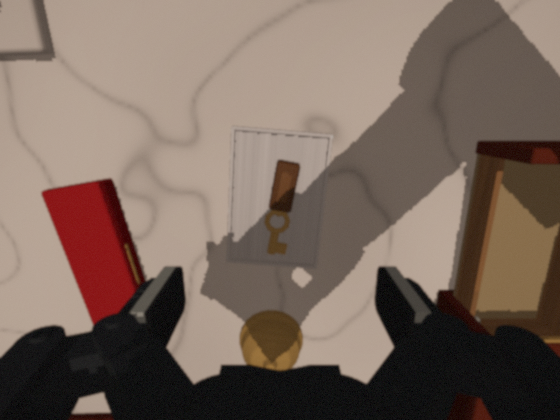

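The fob is at (286,186) and the key points down the image to its tip at (277,250), which is +x in the world.

```bash
python3 - <<'E'
from fit import *
z=np.load('pics/w8.npz'); im=z['im'].astype(int);P=z['P'];Z=P[...,2]
v,u=np.mgrid[:420,:560]
m=(Z>15)&(v>150)&(v<215)&(u>262)&(u<308); m=comp(m,(286,186)); print(rect(m,P),np.median(Z[m]),m.sum())
m=(im[...,0]<100)&(im[...,0]>im[...,2]+25)&(v>150)&(v<214)&(u>262)&(u<308);m=comp(m,(286,186)); print(rect(m,P),np.median(Z[m]),m.sum())
m=(im[...,0]>im[...,2]+30)&(v>210)&(v<260)&(u>255)&(u<300); P1=P[m]; print(P1.min(0),P1.max(0),np.nanmedian(P1[:,2]),P[230:256:3,277].round(1))
for p in [(234,132),(330,138),(230,262),(317,265)]: print(P[p[1],p[0]].round(1))
m=(Z>20)&(v>300)&(v<365)&(u>235)&(u<305); print('bell',P[m].min(0),P[m].max(0))
E
```

```text
((495.9393615722656, -288.5300598144531), (26.000764846801758, 63.36656188964844), 77.35282897949219) 20.945762381879888 1229
((652.94775390625, -329.73797607421875), (633.58154296875, 487.3928527832031), 65.832763671875) nan 234228
[nan nan nan] [nan nan nan] 16.030874790211186 [[ 543.9 -296.8   16.3]
 [ 547.7 -296.9   15.8]
 [ 551.4 -297.1   15.9]
 [ 555.9 -297.2   14. ]
 [ 559.8 -297.4   13.6]
 [ 562.3 -297.4   16.7]
 [ 566.  -297.6   16.9]
 [ 570.2 -297.7   16.1]
 [ 578.8 -298.1    5.3]]
[ 432.9 -339.2   10.3]
[ 442.5 -236.1   10.7]
[ 589.7 -356.8    0.7]
[ 597.3 -249.     0.9]
bell [ 478.36641108 -346.08614598   20.0152355 ] [ 715.65040107 -274.06655538  298.92123778]
```

```bash
python3 - <<'E'
from fit import *
z=np.load('pics/w8.npz'); im=z['im'].astype(int);P=z['P'];Z=P[...,2]
cv2.imwrite('pics/z8.png',cv2.convertScaleAbs(cv2.resize(z['im'][150:265,225:345,::-1],None,fx=5,fy=5,interpolation=cv2.INTER_CUBIC),alpha=1.4))
v,u=np.mgrid[:420,:560]
m0=(v>150)&(v<265)&(u>258)&(u<308)
m=m0&(Z>18.5); m=comp(m,(286,186)); print(m.sum(),rect(m,P))
for vv in range(158,258,4):
  w=np.where((Z[vv]>10)&m0[vv])[0]
  if len(w): print(vv,w.min(),w.max(),P[vv,w].mean(0).round(1))
E
```

```text
1134 ((492.22760009765625, -287.79754638671875), (25.6379451751709, 55.71950149536133), 77.60560607910156)
162 277 297 [ 465.7 -283.2   18.4]
166 276 299 [ 469.7 -282.5   21.1]
170 275 299 [ 474.1 -283.6   20.5]
174 274 298 [ 478.3 -284.8   21.1]
178 274 297 [ 482.7 -285.3   20.9]
182 273 296 [ 487. -287.   21.]
186 272 295 [ 491.5 -287.9   20.8]
190 271 294 [ 495.9 -289.1   20.9]
194 271 293 [ 500.3 -289.8   21.1]
198 270 293 [ 504.9 -290.5   20.9]
202 269 292 [ 509.4 -291.7   20.9]
206 269 291 [ 514.  -292.4   21.1]
210 270 290 [ 519.3 -292.6   18.5]
214 266 287 [ 524.8 -296.5   15.7]
218 265 289 [ 529.6 -296.4   15.4]
222 264 288 [ 534.4 -298.4   15.5]
226 266 288 [ 539.5 -296.4   14.8]
230 269 284 [ 544.1 -297.4   15.7]
234 270 278 [ 548.4 -300.4   16.9]
238 269 277 [ 553.4 -301.8   16.9]
242 268 282 [ 559.3 -299.7   14.6]
246 268 286 [ 563.6 -297.5   16.6]
250 267 285 [ 568.7 -298.8   16.5]
```

View pics/z8.png

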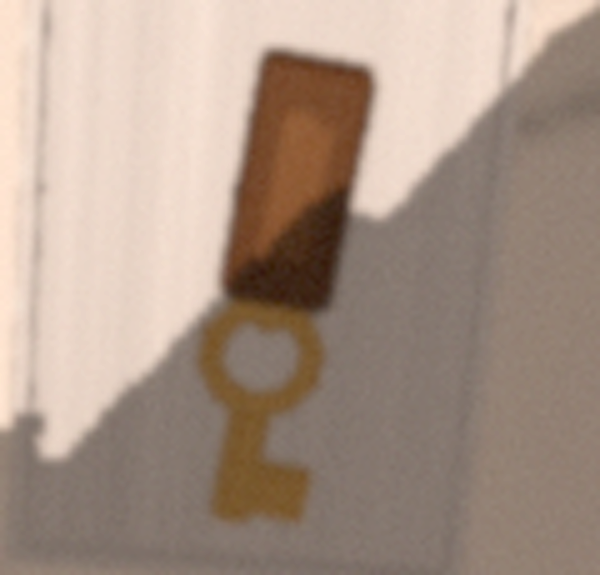

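The fob's centre is (492,-288) with yaw −12.4°, and the shank agrees with that. I'll grip 10 mm ahead of the fob's centre with the jaws partly open so they clear the tray rim.

```bash
python3 -m pendant '[[[-0.2,0.013,0.0045,-0.04,-8],[-0.2,0.013,0.0045,-0.08,-10.5],[-0.2,0.013,0.0045,-0.12,-10.5],[-0.2,0.013,0.0045,-0.16,-10.5],[-0.2,0.013,0.0045,-0.18,-10.5],[-0.2,0.013,0.0045,-0.19,-10.5],[-0.2,0.013,0.0045,-0.19,-10.5],[-0.2,0.013,0.0045,-0.19,-10.5],[-0.2,0.013,0.0045,-0.19,-10.5]]]' 80;python3 - <<'E'
from h import *
shot('wrist','w9'); s=monitor.sense(); print(s['eef_pos'],s['grip_width'])
E
```

```text
time_s: 12.15
eef_pos: [502.7, -290.2, 36.3]
ee_rot: [0.001, 0.779, 0.627, 0.0]
force: [-0.6, -0.0, 0.2]
grip_width: 0.604
[ 502.53394989 -290.22084323   36.11386787] 0.6031400221320025
```

View pics/w9.png

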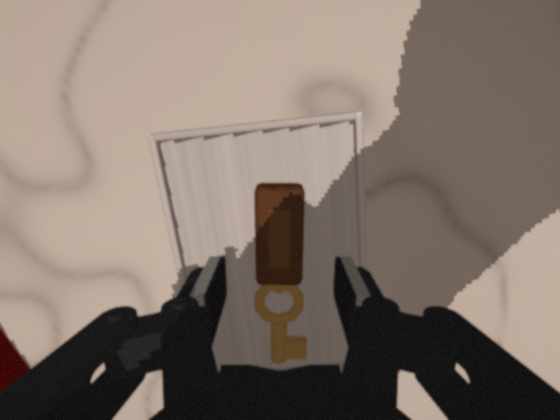

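The fob is centred between the pads (column 279.5) and parallel to them. Descending and closing.

```bash
python3 -m pendant '[[[-0.2,0,0,-0.015,0],[-0.2,0,0,-0.024,0],[-0.2,0,0,-0.0293,0],[-0.2,0,0,-0.0293,0],[-0.2,0,0,-0.0293,0],[1,0,0,-0.0293,0],[1,0,0,-0.0293,0],[1,0,0,-0.0293,0],[1,0,0,-0.0293,0],[1,0,0,-0.0293,0],[1,0,0,-0.0293,0],[1,0,0,-0.0293,0]]]' 80
python3 -m pendant '[[[1,0,0,0.005,0],[1,0,0,0.02,0],[1,0,0,0.06,0],[1,0,0,0.1,0],[1,0,0,0.14,0],[1,0,0,0.14,0],[1,0,0,0.14,0]]]'; python3 - <<'E'
from h import *
shot('wrist','w10'); s=monitor.sense(); print(s['eef_pos'],s['grip_width'],s['force'],s['wrist_torque'])
E
```

```text
time_s: 13.4
eef_pos: [502.3, -290.1, 6.3]
ee_rot: [0.001, 0.779, 0.627, 0.0]
force: [-1.5, 0.7, 5.9]
grip_width: 0.282
time_s: 14.1
eef_pos: [502.0, -289.9, 146.5]
ee_rot: [0.001, 0.779, 0.627, 0.0]
force: [0.3, -0.3, -0.8]
grip_width: 0.281
[ 501.57184851 -289.55779205  145.16074975] 0.28014752624414 [-0.45864336 -0.27644227 -2.26261864] [ 0.03630224  0.03142887 -0.05286595]
```

View pics/w10.png

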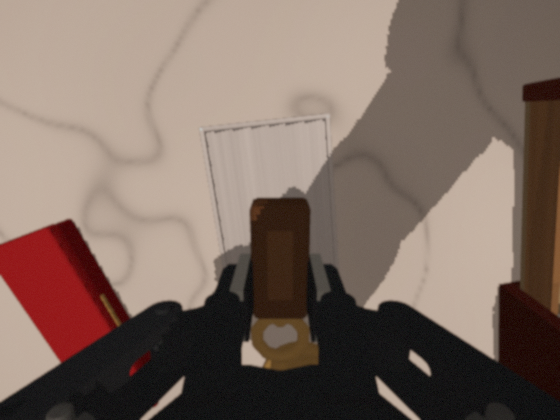

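The key is held level. Moving it over the right-hand compartment.

```bash
python3 -m pendant '[[[1,0.006,0.045,0,3],[1,0.012,0.09,0,6],[1,0.018,0.135,0,9],[1,0.026,0.18,0,10.5],[1,0.034,0.225,0,10.5],[1,0.0393,0.2684,0,10.5],[1,0.0393,0.2684,0,10.5],[1,0.0393,0.2684,-0.03,10.5],[1,0.0393,0.2684,-0.06,10.5],[1,0.0393,0.2684,-0.08,10.5],[1,0.0393,0.2684,-0.08,10.5],[1,0.0393,0.2684,-0.08,10.5],[1,0.0393,0.2684,-0.08,10.5]]]'; python3 - <<'E'
from h import *
shot('wrist','w11'); s=monitor.sense(); print(s['eef_pos'],s['grip_width'],s['force'],s['joints'][5])
E
```

```text
time_s: 15.45
eef_pos: [541.8, -21.9, 66.5]
ee_rot: [0.001, 0.719, 0.695, 0.0]
force: [0.0, 0.4, -1.3]
grip_width: 0.278
[541.80480578 -21.80146465  66.54992125] 0.2822239532861933 [ 0.18375588  0.65841749 -1.34430936] -1.7937057801796537
```

View pics/w11.png

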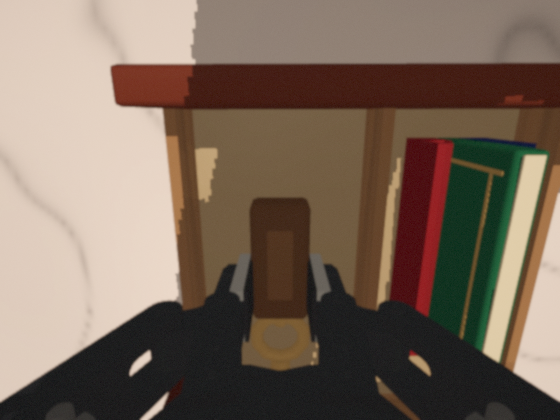

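The key is centred in the compartment. Lowering it gently.

```bash
python3 -m pendant '[[[1,0,0,-0.015,0],[1,0,0,-0.03,0],[1,0,0,-0.04,0],[1,0,0,-0.045,0],[1,0,0,-0.048,0],[1,0,0,-0.049,0],[1,0,0,-0.049,0],[1,0,0,-0.049,0]]]'; python3 -m pendant '[[[1,0,0,-0.001,0],[1,0,0,-0.001,0],[1,0,0,-0.001,0]]]'
```

```text
time_s: 16.3
eef_pos: [541.5, -21.5, 16.9]
ee_rot: [0.0, 0.719, 0.695, 0.0]
force: [0.6, 0.3, -1.8]
grip_width: 0.28
time_s: 16.6
eef_pos: [541.9, -21.6, 16.2]
ee_rot: [0.001, 0.719, 0.695, 0.0]
force: [-0.1, 0.9, 6.2]
grip_width: 0.279
```

It has made contact at +8 N. Releasing and retracting.

```bash
python3 -m pendant '[[[0,0,0,0,0],[0,0,0,0,0],[0,0,0,0,0],[0,0,0,0,0],[0,0,0,0.01,0],[0,0,0,0.03,0],[0,0,0,0.07,0],[0,0,0,0.11,0],[0,-0.03,0,0.15,0],[0,-0.06,0.02,0.18,0],[-1,-0.06,0.04,0.2,0],[-1,-0.06,0.04,0.2,0],[-1,-0.06,0.04,0.2,0],[-1,-0.06,0.04,0.2,0]]]'; python3 - <<'E'
from fit import *
im,P=shot('wrist','w12'); s=monitor.sense(); print(s['eef_pos'],s['grip_width'],s['force'])
im=im.astype(int);Z=P[...,2]
v,u=np.mgrid[:420,:560]
m=(Z>86)&(Z<95)&(v<190)&(v>110)&(u>90)&(u<400); r=rect(m,P);print('panel',r)
m=(Z>79)&(Z<92)&(v>164)&(v<320)&(u>280)&(u<380); print('wal',m.sum(),rect(m,P),np.median(Z[m]))
E
```

```text
time_s: 18.0
eef_pos: [481.1, 18.0, 214.5]
ee_rot: [-0.001, 0.719, 0.695, -0.001]
force: [0.2, -0.2, -0.3]
grip_width: 1.001
[481.07859486  17.9633474  214.42258304] 1.0000373613952316 [-0.94091027 -0.32519368 -0.74892028]
panel ((460.2540283203125, 21.956771850585938), (196.71371459960938, 14.668320655822754), 88.16532135009766)
wal 3484 ((528.2221069335938, 60.89599609375), (84.53761291503906, 148.1201934814453), 88.11339569091797) 86.64557901231862
```

View pics/w12.png

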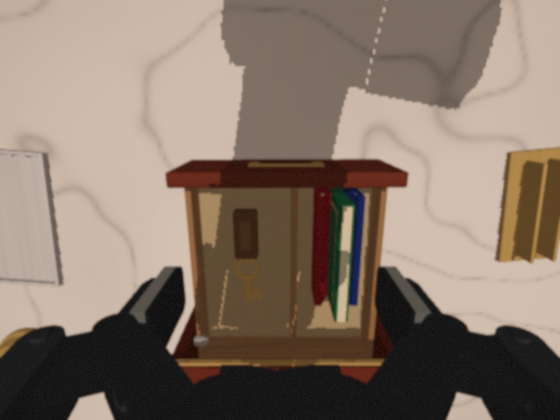

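The key lies flat in the right compartment, with the fob at (245,233) and the tip at (252,292). The wallet is still upright. Now I'll bring the closed fingers in front of the brass plate.

```bash
python3 - <<'E'
from fit import *
z=np.load('pics/w12.npz');P=z['P'];Z=P[...,2];v,u=np.mgrid[:420,:560]
m=(Z>79)&(Z<95)&(v>192)&(v<325)&(u>325)&(u<362); m=comp(m,(344,250));print('wal',m.sum(),rect(m,P),np.median(Z[m]))
m=(Z>24)&(Z<40)&(v>200)&(v<265)&(u>225)&(u<265); m=comp(m,(245,233));print('fob',m.sum(),rect(m,P),np.median(Z[m]))
for p in [(200,364),(300,364),(380,364),(250,292),(247,290)]: print(P[p[1],p[0]].round(1))
z=np.load('pics/top0.npz');P=z['P']
for c in (240,270,305): print([P[r,c].round(0).tolist() for r in range(184,194)])
E
python3 -m pendant '[[[1,-0.035,0.008,0,0],[1,-0.066,0.008,0,0],[1,-0.066,0.008,-0.03,0],[1,-0.066,0.008,-0.07,0],[1,-0.066,0.008,-0.11,0],[1,-0.066,0.008,-0.15,0],[1,-0.066,0.008,-0.1655,0],[1,-0.066,0.008,-0.1655,0],[1,-0.066,0.008,-0.1655,0],[1,-0.066,0.008,-0.1655,0]]]' 40; python3 - <<'E'
from h import *
shot('wrist','w13')
E
```

```text
wal 1886 ((544.6102905273438, 76.10150146484375), (14.431061744689941, 120.35369873046875), 88.28336334228516) 85.61414396096964
fob 1289 ((536.0361938476562, -20.525062561035156), (28.336353302001953, 65.24187469482422), 88.4001693725586) 30.759327066616635
[635.3 -62.9 101.4]
[638.5  33.2 101.7]
[464.8  42.7 296.5]
[602.5 -19.2  27.4]
[599.5 -22.4  28. ]
[[654.0, 104.0, 105.0], [651.0, 104.0, 106.0], [648.0, 104.0, 106.0], [646.0, 104.0, 103.0], [644.0, 105.0, 101.0], [641.0, 105.0, 103.0], [650.0, 111.0, 43.0], [648.0, 111.0, 38.0], [644.0, 111.0, 40.0], [642.0, 112.0, 36.0]]
[[651.0, 24.0, 106.0], [648.0, 24.0, 107.0], [646.0, 24.0, 105.0], [643.0, 24.0, 105.0], [642.0, 25.0, 100.0], [639.0, 25.0, 101.0], [646.0, 26.0, 47.0], [643.0, 26.0, 51.0], [641.0, 26.0, 43.0], [637.0, 26.0, 49.0]]
[[648.0, -69.0, 106.0], [646.0, -69.0, 106.0], [643.0, -68.0, 107.0], [641.0, -69.0, 104.0], [638.0, -69.0, 101.0], [635.0, -68.0, 103.0], [649.0, -74.0, 15.0], [646.0, -74.0, 16.0], [643.0, -74.0, 17.0], [641.0, -74.0, 14.0]]
time_s: 19.05
eef_pos: [415.9, 26.2, 50.9]
ee_rot: [0.001, 0.719, 0.695, 0.0]
force: [-0.3, 0.0, 0.1]
grip_width: -0.0
```

View pics/w13.png

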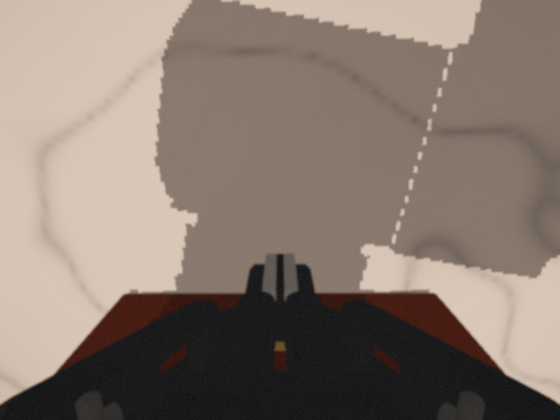

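The closed fingers are in front of the panel and centred on it. Pushing gently along the drawer's axis.

```bash
python3 -m pendant '[[[1,0.008,0,0,0],[1,0.015,-0.001,0,0],[1,0.02,-0.001,0,0],[1,0.026,-0.001,0,0],[1,0.034,-0.001,0,0],[1,0.043,-0.001,0,0],[1,0.053,-0.002,0,0],[1,0.063,-0.002,0,0],[1,0.073,-0.002,0,0],[1,0.083,-0.003,0,0],[1,0.093,-0.003,0,0],[1,0.103,-0.003,0,0],[1,0.113,-0.004,0,0],[1,0.123,-0.004,0,0],[1,0.133,-0.004,0,0],[1,0.143,-0.005,0,0],[1,0.151,-0.005,0,0],[1,0.157,-0.005,0,0],[1,0.16,-0.005,0,0],[1,0.16,-0.005,0,0]]]'; python3 - <<'E'
from h import *
shot('top','t2'); im=cv2.imread('pics/t2.png')[80:280,180:420]; cv2.imwrite('pics/t2z.png',cv2.resize(im,None,fx=3,fy=3))
shot('scene','s2')
E
```

```text
time_s: 21.1
eef_pos: [575.6, 21.5, 50.0]
ee_rot: [0.0, 0.719, 0.695, 0.0]
force: [-0.8, 0.1, 0.0]
grip_width: 0.001
```

View pics/t2z.png

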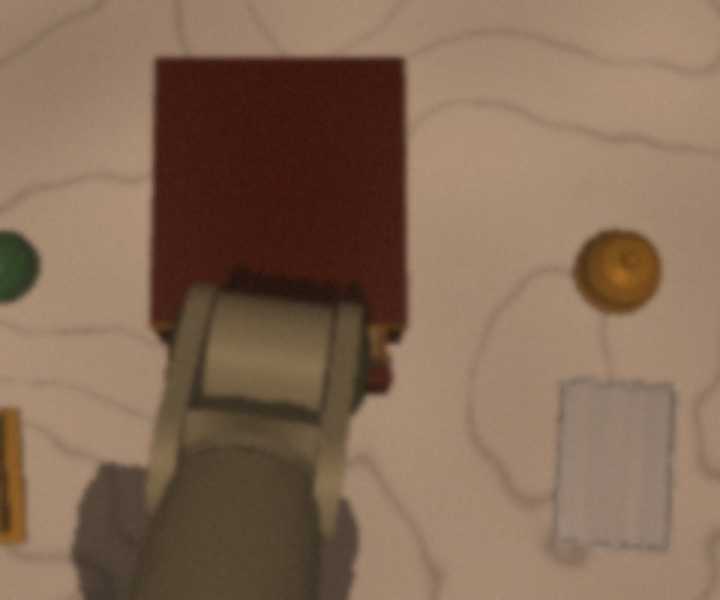

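View pics/s2.png

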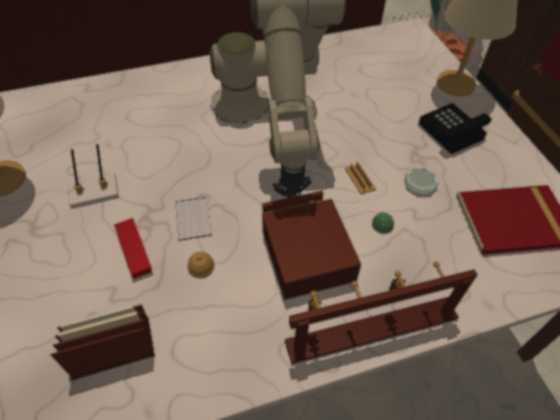

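The drawer is moving in smoothly, with about 50 mm left. Continuing.

```bash
python3 -m pendant '[[[1,0.006,0,0,0],[1,0.014,0,0,0],[1,0.022,-0.001,0,0],[1,0.029,-0.001,0,0],[1,0.034,-0.001,0,0],[1,0.038,-0.001,0,0],[1,0.041,-0.001,0,0],[1,0.044,-0.001,0,0],[1,0.046,-0.001,0,0],[1,0.048,-0.0015,0,0],[1,0.05,-0.0015,0,0],[1,0.05,-0.0015,0,0]]]'; python3 -m pendant '[[[1,0.002,0,0,0],[1,0.003,0,0,0],[1,0.003,0,0,0],[1,0.003,0,0,0]]]'; python3 - <<'E'
from h import *
shot('top','t3'); im=cv2.imread('pics/t3.png')[150:220,220:330]; cv2.imwrite('pics/t3z.png',cv2.resize(im,None,fx=7,fy=7))
E
```

```text
time_s: 22.4
eef_pos: [625.7, 20.0, 50.0]
ee_rot: [0.0, 0.719, 0.695, 0.0]
force: [-0.2, -0.3, -0.3]
grip_width: -0.002
time_s: 22.8
eef_pos: [625.8, 20.4, 49.5]
ee_rot: [-0.003, 0.719, 0.696, -0.002]
force: [-16.5, 0.5, 5.9]
grip_width: 0.006
```

View pics/t3z.png

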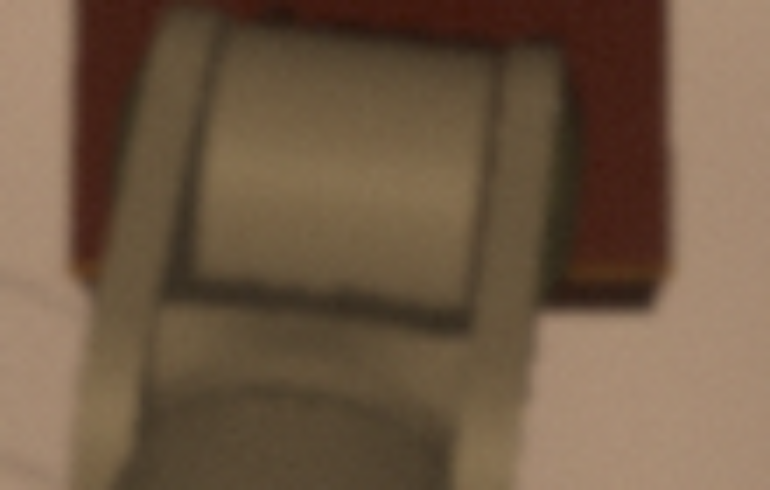

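A firm stop at x≈625.8 with 16.5 N, having shown no force at 625.7 just before, fits the drawer being drawn home. I'll back off and check.

```bash
python3 -m pendant '[[[1,-0.003,0,0,0],[1,-0.02,0,0,0],[1,-0.06,0,0,0],[1,-0.11,0,0,0],[1,-0.16,0,0.03,0],[1,-0.2,0,0.08,0],[1,-0.2,0,0.13,0],[1,-0.2,0,0.17,0],[1,-0.2,0,0.17,0],[1,-0.2,0,0.17,0]]]'; python3 - <<'E'
from fit import *
im,P=shot('wrist','w14');Z=P[...,2]
shot('top','t4'); i4=cv2.imread('pics/t4.png')[90:220,200:350]; cv2.imwrite('pics/t4z.png',cv2.convertScaleAbs(cv2.resize(i4,None,fx=4,fy=4,interpolation=cv2.INTER_CUBIC),alpha=1.5))
E
```

```text
time_s: 23.85
eef_pos: [429.1, 19.8, 221.5]
ee_rot: [0.002, 0.719, 0.695, 0.001]
force: [1.1, 0.0, -1.2]
grip_width: -0.0
```

View pics/w14.png

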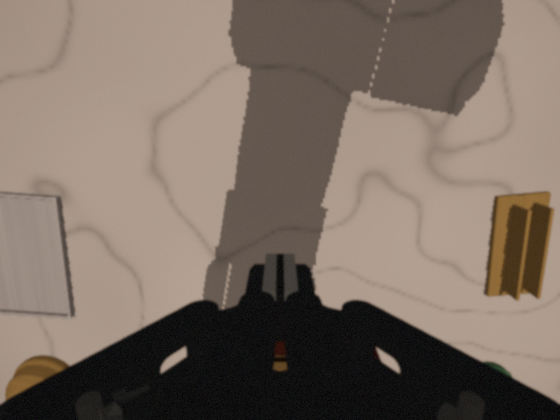

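View pics/t4z.png

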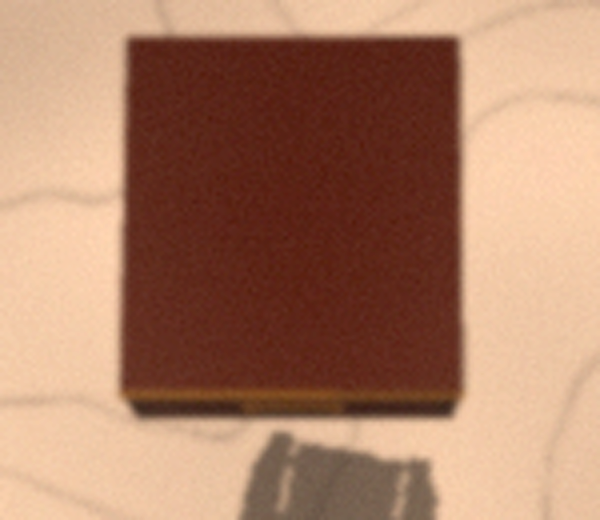

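The front looks flush from above. I'll do a quantitative check with the wrist camera.

```bash
python3 -m pendant '[[[-1,0.05,0,0,0],[-1,0.1,0,0,0],[-1,0.13,0,0,0],[-1,0.13,0,0,0],[-1,0.13,0,0,0],[-1,0.13,0,0,0]]]'; python3 - <<'E'
from fit import *
im,P=shot('wrist','w15');Z=P[...,2]
a=np.radians(-1.85)
xp=P[...,0]*np.cos(a)+P[...,1]*np.sin(a); yp=-P[...,0]*np.sin(a)+P[...,1]*np.cos(a)
y0=25.4*np.cos(a)-452.6*np.sin(a)
dy=yp-y0
for lo,hi in [(-114,-106),(-98,-80),(-60,-40),(-20,20),(40,60),(80,98),(106,114)]:
    m=(dy>lo)&(dy<hi)&(Z>30)&(Z<85)&(xp>600)&(xp<700); print(lo,hi,m.sum(),np.median(xp[m]).round(2) if m.any() else 0)
t=np.load('pics/t4.npz');P=t['P'];Z=P[...,2]
xp=P[...,0]*np.cos(a)+P[...,1]*np.sin(a); yp=-P[...,0]*np.sin(a)+P[...,1]*np.cos(a);dy=yp-y0
for lo,hi in [(-114,-104),(-98,-60),(-20,20),(60,98),(104,114)]:
    m=(dy>lo)&(dy<hi)&(Z>25)&(Z<85)&(xp>600)&(xp<700); print('top',lo,hi,m.sum(),np.median(xp[m]).round(2) if m.any() else 0)
E
```

```text
time_s: 24.55
eef_pos: [557.4, 20.1, 219.1]
ee_rot: [-0.001, 0.719, 0.695, -0.001]
force: [0.4, 0.6, -0.3]
grip_width: 0.992
-114 -106 41 637.9
-98 -80 390 636.82
-60 -40 470 636.8
-20 20 936 636.45
40 60 472 636.73
80 98 370 636.71
106 114 45 637.72
top -114 -104 12 640.53
top -98 -60 55 639.49
top -20 20 57 638.57
top 60 98 54 639.23
top 104 114 10 640.17
```

View pics/w15.png

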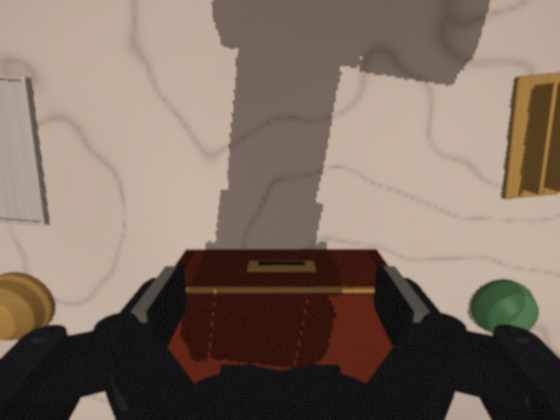

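The panel reads within about 1 mm of the cabinet's side frames, past the catch, and the robot is clear. Handing in.

```bash
python3 - <<'E'
from rig import order
print(order.finish_job())
E
```

```text
the job is handed in; nothing more can be done
None
```

I filed the green wallet between the blue and red ones, laid the key flat in the right-hand compartment and pushed the drawer home. I handed the job in at about 24.6 s; `finish_job` reports no verdict.

- **Wallet:** I pushed it down until it met a firm stop at the drawer floor, with the force rising to about 25 N while the height stayed put. After release it measured within about 1 mm of the slot's middle and aligned within about 0.3°.
- **Key:** I set it down until I felt light contact (about 8 N), then released it. The picture afterwards shows it flat, with fob and tip inside the compartment.
- **Drawer:** It stopped firmly at 16.5 N. The wrist camera puts the front panel about 1 mm proud of the cabinet's side frames, and the top camera about 1 mm (up to 2 mm at the middle). That is close to the measuring error and inside the 3 mm limit.
- **Bystanders:** I never went near the ashtray, pencil box, bell or paperweight. They look unmoved in the pictures, but I did not measure them afterwards.

No check failed. I could not see the wallet or key once the drawer was shut, so their final state rests on the checks made just before pushing.

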